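Move a set of thread cones to the overlocker's thread stand in the same order

TASK

Move the four coloured thread cones from the wooden rack to the grey steel thread stand, one on each pin, keeping them in the same order from left to right, since each pin feeds its own needle or looper. Lower each cone over its pin until it stands upright and fully down on its seat, and let go of it.

Things in the scene. Friction and masses are not known exactly. Their poses are not given: they have to be found in the camera images.
- yellow_mid (a point): The golden yellow thread cone: rigid, upright, 100 mm tall, about 120 g; 56 mm across at the foot, tapering to 47 mm at 88 mm up, then an orange tube end about 30 mm across. This point is its centre, 50 mm above its foot, where it is 51 mm across; z is its axis, up. Hollow from end to end (bore 40 mm at the foot, 31 mm at 88 mm up), so it slips down over a pin.
- pink_mid (a point): The light pink thread cone: rigid, upright, 100 mm tall, about 120 g; 56 mm across at the foot, tapering to 47 mm at 88 mm up, then an orange tube end about 30 mm across. This point is its centre, 50 mm above its foot, where it is 51 mm across; z is its axis, up. Hollow from end to end (bore 40 mm at the foot, 31 mm at 88 mm up), so it slips down over a pin.
- green_mid (a point): The dark green thread cone: rigid, upright, 100 mm tall, about 120 g; 56 mm across at the foot, tapering to 47 mm at 88 mm up, then an orange tube end about 30 mm across. This point is its centre, 50 mm above its foot, where it is 51 mm across; z is its axis, up. Hollow from end to end (bore 40 mm at the foot, 31 mm at 88 mm up), so it slips down over a pin.
- blue_mid (a point): The mid blue thread cone: rigid, upright, 100 mm tall, about 120 g; 56 mm across at the foot, tapering to 47 mm at 88 mm up, then an orange tube end about 30 mm across. This point is its centre, 50 mm above its foot, where it is 51 mm across; z is its axis, up. Hollow from end to end (bore 40 mm at the foot, 31 mm at 88 mm up), so it slips down over a pin.
- yellow_disc: The red-orange disc, 75 mm across, 4 mm thick, on which the golden yellow cone starts; fixed to the wooden rack, it marks where that cone came from. The four discs look alike. A 9 mm wooden dowel rises from it, inside the cone, to 59 mm above the disc's underside. Origin: centre of its underside, 20 mm above the bench; z up.
- pink_disc: The red-orange disc, 75 mm across, 4 mm thick, on which the light pink cone starts; fixed to the wooden rack, it marks where that cone came from. The four discs look alike. A 9 mm wooden dowel rises from it, inside the cone, to 59 mm above the disc's underside. Origin: centre of its underside, 20 mm above the bench; z up.
- green_disc: The red-orange disc, 75 mm across, 4 mm thick, on which the dark green cone starts; fixed to the wooden rack, it marks where that cone came from. The four discs look alike. A 9 mm wooden dowel rises from it, inside the cone, to 59 mm above the disc's underside. Origin: centre of its underside, 20 mm above the bench; z up.
- blue_disc: The red-orange disc, 75 mm across, 4 mm thick, on which the mid blue cone starts; fixed to the wooden rack, it marks where that cone came from. The four discs look alike. A 9 mm wooden dowel rises from it, inside the cone, to 59 mm above the disc's underside. Origin: centre of its underside, 20 mm above the bench; z up.
- rack: Wooden rack: fixed board 96 x 336 mm, top 20 mm above the bench, with the four discs in a row along its y axis at y = +120, +40, -40, -120 mm. The cones' feet start 24 mm above the bench. Origin: centre of its underside, at bench height; y points to the robot's left within 15 degrees (leftmost place: y = +120). It is on the robot's left or right, the stand on the other side.
- stand: Thread stand: fixed grey plate 96 x 336 mm; four white pins along its y axis at x = 0, y = +120 (leftmost), +40, -40, -120 mm, each on a black seat 68 mm across, 16 mm above the bench. Pins 9 mm across (foot 24), tops 78 mm above the bench. Mast stub at x = +66, y = 0, 92 mm high, 20 across. Origin: centre of underside, at bench height; y to the robot's left within 15 degrees.

How it is judged:
At the end, for the whole second after the job is handed in: Each cone stands on the stand's pin with the same place, counted from the left, as it had on the rack: centre within 12 mm of the pin along the stand's x and y and within 6 mm of 66 mm above the bench, upright within 0.12 rad, at rest and released (((y of yellow_disc in the frame of rack between 0.1 and 0.14 m and y of yellow_mid in the frame of stand between 0.108 and 0.132 m) or (y of yellow_disc in the frame of rack between 0.02 and 0.06 m and y of yellow_mid in the frame of stand between 0.028 and 0.052 m) or (y of yellow_disc in the frame of rack between -0.06 and -0.02 m and y of yellow_mid in the frame of stand between -0.052 and -0.028 m) or (y of yellow_disc in the frame of rack between -0.14 and -0.1 m and y of yellow_mid in the frame of stand between -0.132 and -0.108 m)) and x of yellow_mid in the frame of stand between -0.012 and 0.012 m and z of yellow_mid in the frame of stand between 0.06 and 0.072 m and angle between each of yellow_mid, pink_mid, green_mid, blue_mid's own z axis and vertical below 0.12 rad and linear speed of each of yellow_cone, pink_cone, green_cone, blue_cone below 0.02 m/s and ((y of pink_disc in the frame of rack between 0.1 and 0.14 m and y of pink_mid in the frame of stand between 0.108 and 0.132 m) or (y of pink_disc in the frame of rack between 0.02 and 0.06 m and y of pink_mid in the frame of stand between 0.028 and 0.052 m) or (y of pink_disc in the frame of rack between -0.06 and -0.02 m and y of pink_mid in the frame of stand between -0.052 and -0.028 m) or (y of pink_disc in the frame of rack between -0.14 and -0.1 m and y of pink_mid in the frame of stand between -0.132 and -0.108 m)) and x of pink_mid in the frame of stand between -0.012 and 0.012 m and z of pink_mid in the frame of stand between 0.06 and 0.072 m and ((y of green_disc in the frame of rack between 0.1 and 0.14 m and y of green_mid in the frame of stand between 0.108 and 0.132 m) or (y of green_disc in the frame of rack between 0.02 and 0.06 m and y of green_mid in the frame of stand between 0.028 and 0.052 m) or (y of green_disc in the frame of rack between -0.06 and -0.02 m and y of green_mid in the frame of stand between -0.052 and -0.028 m) or (y of green_disc in the frame of rack between -0.14 and -0.1 m and y of green_mid in the frame of stand between -0.132 and -0.108 m)) and x of green_mid in the frame of stand between -0.012 and 0.012 m and z of green_mid in the frame of stand between 0.06 and 0.072 m and ((y of blue_disc in the frame of rack between 0.1 and 0.14 m and y of blue_mid in the frame of stand between 0.108 and 0.132 m) or (y of blue_disc in the frame of rack between 0.02 and 0.06 m and y of blue_mid in the frame of stand between 0.028 and 0.052 m) or (y of blue_disc in the frame of rack between -0.06 and -0.02 m and y of blue_mid in the frame of stand between -0.052 and -0.028 m) or (y of blue_disc in the frame of rack between -0.14 and -0.1 m and y of blue_mid in the frame of stand between -0.132 and -0.108 m)) and x of blue_mid in the frame of stand between -0.012 and 0.012 m and z of blue_mid in the frame of stand between 0.06 and 0.072 m); the robot touches nothing.
It also fails if it takes over 122 s, if anything falls off the work surface, if the arm or the gripper's body presses on something with over 40 N, if the wrist force passes 120 N, or if a joint passes its speed limit or range.

ROBOT

A 7-joint arm with a two-finger parallel gripper is mounted at the origin on the work surface. World frame = base frame: x ahead of the robot, y to its left, z up, the work surface at z = 0. Lengths are in m, angles in rad, forces in N, time in s.
With the tool pointing down it reaches from about 0.4 to 0.925 m from the base axis. Payload 5.6 kg.
Tool frame: the origin (TCP) lies midway between the tips of the shut fingers; the grasp point (between the pads) lies env.tcp_to_grasp behind it (env.tcp_to_grasp is the distance from the TCP to the grasp point, in m); z points along the fingers, y is the line along which they close (so a half turn about z gives the same grasp; the last joint's range is limited). The gripper opens to 85 mm and grips with 20 to 120 N. Pads are 22 mm wide; open, the fingers measure 114 mm over their backs; the gripper's body (76 mm by 85 mm) begins 54 mm behind the grasp point. The pads swing forward as they close: fully open they stand 13 mm farther back than shut.
Start: joints at [1.226, 0.468, -0.012, 1.603, 0.006, 1.071, -0.056], TCP at [0.193, -0.621, 0.231] pointing down, gripper open.
Joint ranges: [-2.53, 2.53], [-0.31, 2.02], [-1.57, 1.55], [0.28, 2.44], [-1.29, 4.43], [0.15, 1.84], [-2.92, 2.92]. Speed limits (rad/s): [2.57, 2.57, 3.14, 3.14, 3.14, 3.14, 3.14].

INTERFACE

Orientations are given as a unit quaternion [w, x, y, z].
In Python, from rig import sensors, vision, workorder, env gives the robot as it stands. The module is installed in compiled form; this text tells all that it offers.
- The arm moves only by the tool drive_tool, never from a script. Its argument "steps" is text: rows parted by semicolons, each of 7 numbers parted by spaces: the closure, from 0 (fully open) to 1 (shut), then the shift along the world's x, y, z in m, then the turn, a rotation vector about the world's x, y, z in rad. A call has exactly 8 rows; each row shifts and turns the commanded pose from where the row before left it; what a row does not reach is not made up. A row lasts 1/10 s, in which the tool goes at most 50 mm and 8.59 degrees, less where a joint would pass 70% of its speed; a pose out of reach is approached as far as the arm can. A call with a gripper value outside its range is refused whole. The fingers move at their own pace and stop on an object; the grip force is fixed at half the most. Time passes only in rows, so rows that do not move let the fingers close, or fill a call up. It gives the time, the measured TCP pose, the force, the opening and the grip force at its end, in the units of the state.
- sensors.sense(): the state, without advancing time (a new reading comes with each control period).
- vision.capture(name): name is "side" or "top" or "wrist"; returns the picture (480x640x3 uint8, red, green, blue); there is no depth.
- vision.calibration(name): a dict with "intrinsics" (3x3 intrinsics, pixels), "origin" and "orientation" of the camera in the world. Camera axes: x right, y up, looking along -z (the intrinsics and any distortion apply to the point x, -y, -z); pixel columns grow to the right and rows downward; lengths in m; the calibration is good to about 2 mm. A picture is of the moment at which its call begins: read the wrist's pose just before it. calibration takes no time and is no camera call; for the wrist camera it gives the pose at the moment of the call.
- workorder.close_job(): hands the job in; it is judged then, once.
The state is a dict: "time_s": time; "joints": joint angles; "dq": joint speeds; "joint_torque": joint torques, N m; "tcp_pos": TCP position; "ee_rot": TCP orientation; "wrist_force": force on the tool from outside, world axes, zero at the start; "wrist_torque": the same for the moment, N m; "finger_gap": finger opening in m; "grip_force": force on a finger pad.
Only numpy, scipy, OpenCV 4.12 (cv2) and the standard library are available. Lean on these libraries where they do the work, as an engineer would, in place of code of your own. Each camera call takes 0.05 s, during which the arm holds its last target. There are 200 camera calls.

## Working session

There is one attempt and no reset: what is moved stays moved. The work goes in short steps, Python scripts to look and compute and a tool call to move; the robot and the scene stay as the last step left them, time stands still between calls to the robot, and variables do not carry over. Pictures are saved under pics/ and viewed, at most 14 in all, crops included, and the job is handed in when it is done.

Besides the shell and the picture viewer there is one more tool, called after "Request:" as a command line: name --argument value ..., lists and objects as JSON in quotes. drive_tool: Moves the arm, as the interface text tells. Its arguments: {"type":"object","properties":{"steps":{"type":"string"}},"required":["steps"]}

```bash
ls; mkdir -p pics; python3 - <<'E'
from rig import sensors, vision, env
import cv2,numpy as np
print(env.tcp_to_grasp); s=sensors.sense(); print(s)
for n in ("top","side"):
    im=vision.capture(n); np.save(f"pics/{n}0.npy",im); cv2.imwrite(f"pics/{n}0.png",im[:,:,::-1]); print(n,vision.calibration(n))
E
```

```text
pics
0.0187
{'time_s': 0.0, 'joints': array([ 1.2260038 ,  0.46840706, -0.01161345,  1.60364557,  0.006006  ,
        1.07142154, -0.05632058]), 'dq': array([-0.00073818,  0.0027561 , -0.00098705,  0.00111653,  0.00095748,
        0.0007651 ,  0.0002895 ]), 'joint_torque': array([ 2.48459746e-04, -5.32376647e+01,  2.23489985e-02, -2.51305783e+01,
        1.16003506e-02,  7.72915111e-03,  7.50248887e-06]), 'tcp_pos': array([ 0.19296712, -0.62009026,  0.23030988]), 'ee_rot': array([-9.01164763e-04,  9.88641739e-01,  1.50288583e-01, -2.01812807e-04]), 'wrist_force': array([-0.51187767,  0.11657518,  0.05745601]), 'wrist_torque': array([-0.03818265, -0.03829925,  0.00199893]), 'grip_force': 0.0, 'finger_gap': 0.08549681260735323}
top {'intrinsics': array([[517.81277559,   0.        , 318.93780657],
       [  0.        , 517.81277559, 241.71401811],
       [  0.        ,   0.        ,   1.        ]]), 'origin': array([ 0.3657744 , -0.00695772,  1.12826081]), 'orientation': array([-0.69565278, -0.04309113,  0.0502706 ,  0.71532037])}
side {'intrinsics': array([[437.62458741,   0.        , 325.15382606],
       [  0.        , 437.62458741, 236.16007262],
       [  0.        ,   0.        ,   1.        ]]), 'origin': array([0.37683207, 0.6293244 , 0.75056129]), 'orientation': array([-0.09719585, -0.04715101,  0.36939478,  0.92297196])}
```

View pics/top0.png

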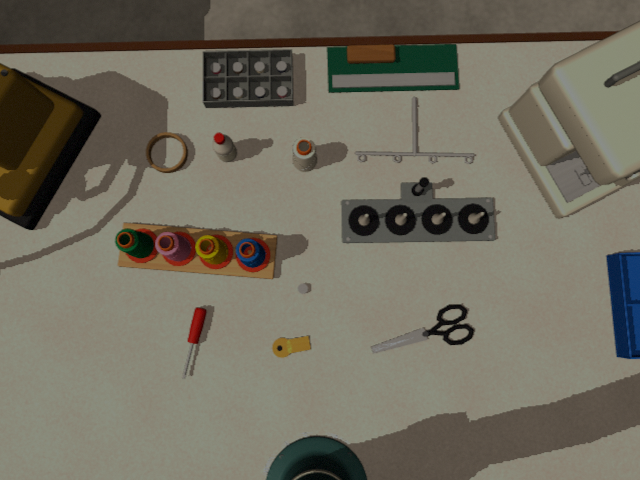

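View pics/side0.png

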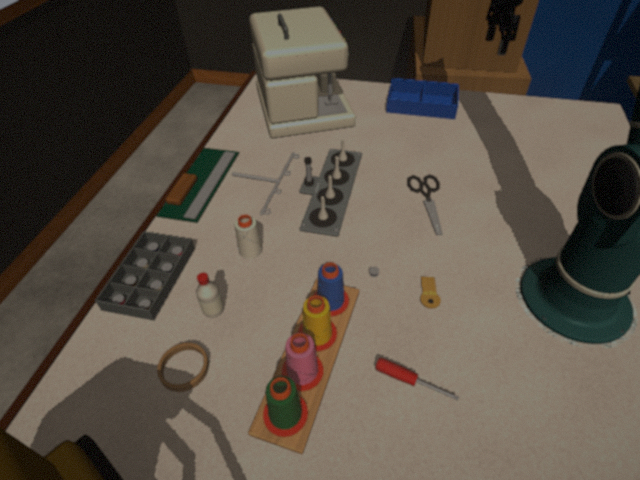

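Top view: the rack is on the left, with green, pink, yellow and blue from left to right (orange tube ends near (127,238), (170,242), (208,244), (247,250)). The stand is on the right, with seats near (364,219) to (474,218). Next I'll measure these by colour.

```bash
cat > h.py <<'E'
import numpy as np,cv2
from scipy.spatial.transform import Rotation as R
def ray(cal,px,z):
    K=cal["intrinsics"];q=np.array(cal["orientation"]);o=np.array(cal["origin"])
    px=np.atleast_2d(np.array(px,float))
    d=np.c_[(px[:,0]-K[0,2])/K[0,0],-(px[:,1]-K[1,2])/K[1,1],-np.ones(len(px))]
    d=R.from_quat(np.r_[q[1:],q[0]]).apply(d)
    return o+d*((z-o[2])/d[:,2])[:,None]
def blobs(m,amin,amax=1e9):
    n,l,s,c=cv2.connectedComponentsWithStats(m.astype(np.uint8))
    return [(c[i],s[i]) for i in range(1,n) if amin<=s[i,4]<=amax]
def frame(p):  # row fit: centre, angle of x axis; p ordered left(+y) to right
    c=p.mean(0); d=p[0]-p[-1]; return c,np.arctan2(d[1],d[0])-np.pi/2
E
python3 - <<'E'
from h import *
from rig import vision
cal=vision.calibration("top"); im=np.load("pics/top0.npy"); h=cv2.cvtColor(im,cv2.COLOR_RGB2HSV)
H,S,V=[h[...,i].astype(int) for i in range(3)]
roi=np.zeros(H.shape,bool); roi[175:255,335:500]=1
print("seats")
P=[]
for c,s in blobs((V<55)&roi,200): print(c.round(1),s); 
# seats: min enclosing circle of each dark blob
roi2=np.zeros(H.shape,bool); roi2[200:242,335:500]=1
cs,_=cv2.findContours(((V<55)&roi2).astype(np.uint8),cv2.RETR_EXTERNAL,cv2.CHAIN_APPROX_NONE)
for c in cs:
    if len(c)>30:
        (x,y),r=cv2.minEnclosingCircle(c); w=ray(cal,[x,y],.016)[0]; P.append(w); print(x,y,r,w.round(4))
P=np.array(sorted(P,key=lambda w:-w[1])); print(np.diff(P,axis=0).round(4),frame(P))
print("board")
roi=np.zeros(H.shape,bool); roi[215:285,105:285]=1
wood=((H>8)&(H<22)&(S>70)|((H<8)|(H>172))&(S>150))&roi
print("colored tops (bluish etc)")
bench=(S<60)
# orange tube ends
m=((H<=11)&(S>120)&(V>60))&roi
for c,s in blobs(m,15): print(c.round(1),s,ray(cal,c,.124)[0].round(4),ray(cal,c,.024)[0].round(4))
o=cv2.resize(im[170:290,100:300],None,fx=4,fy=4,interpolation=cv2.INTER_NEAREST)
cv2.imwrite("pics/c1.png",o[:,:,::-1])
# wood outline
cs,_=cv2.findContours(((S>85)&roi).astype(np.uint8),cv2.RETR_EXTERNAL,cv2.CHAIN_APPROX_NONE)
c=max(cs,key=len); print(cv2.minAreaRect(c), ray(cal,cv2.boxPoints(cv2.minAreaRect(c)),.02).round(4))
E
```

```text
seats
[421.8 187. ] [412 178  20  18 205]
[417.8 219.2] [ 348  203  145   33 2654]
420.0 216.5 72.08512115478516 [ 0.5629 -0.2427  0.016 ]
[] (array([ 0.56294757, -0.24268222,  0.016     ]), np.float64(-1.5707963267948966))
board
colored tops (bluish etc)
[145.2 247.9] [126 228  32  35 272] [0.4962 0.3195 0.124 ] [0.5091 0.352  0.024 ]
[183.2 250.8] [161 231  35  35 319] [0.4884 0.2457 0.124 ] [0.5006 0.2709 0.024 ]
[128.9 242.4] [123 233  10  15  36] [0.5079 0.3515 0.124 ] [0.522  0.3872 0.024 ]
[166.  242.9] [158 235  16  17 120] [0.505  0.2792 0.124 ] [0.5188 0.3077 0.024 ]
[220.7 254.4] [199 234  35  35 311] [0.4794 0.1728 0.124 ] [0.4907 0.1907 0.024 ]
[256.8 257.9] [235 237  36  35 296] [0.4707 0.1027 0.124 ] [0.4811 0.1137 0.024 ]
[209.3 248.4] [202 240  12  14  63] [0.4919 0.195  0.124 ] [0.5044 0.2152 0.024 ]
[247.4 249.9] [239 242  16  16 121] [0.4868 0.1209 0.124 ] [0.4988 0.1336 0.024 ]
((195.04217529296875, 250.08543395996094), (161.03372192382812, 44.50647735595703), 4.68589973449707) [[0.4732 0.4215 0.02  ]
 [0.5693 0.416  0.02  ]
 [0.5311 0.0696 0.02  ]
 [0.4355 0.0791 0.02  ]]
```

View pics/c1.png

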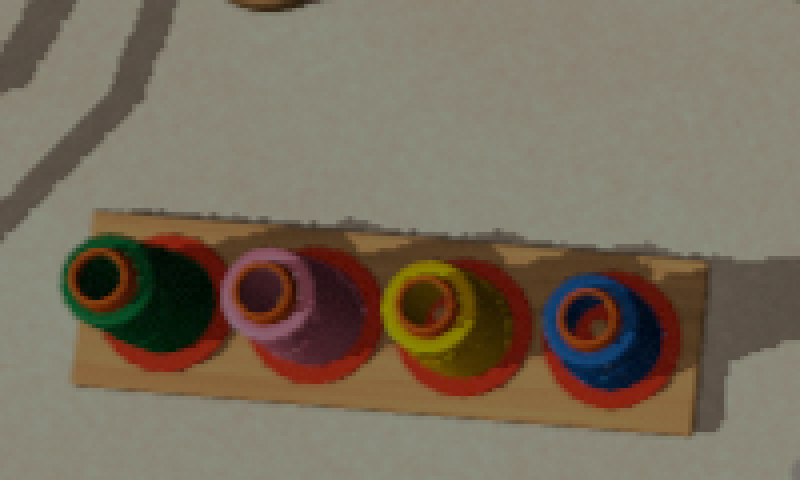

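The crop shows the tube-end centres in full-picture pixels: green (124.8,239.5), pink (166.2,243.2), yellow (207,245.8), blue (247.2,249.2). The seats merged in the mask, so I'll split them.

```bash
python3 - <<'E'
from h import *
from rig import vision
cal=vision.calibration("top"); im=np.load("pics/top0.npy"); V=im.max(2).astype(int)
T=ray(cal,[(124.8,239.5),(166.2,243.2),(207,245.8),(247.2,249.2)],.124)
print(T.round(4),np.linalg.norm(np.diff(T,axis=0),axis=1),frame(T))
for th in (30,38,46):
    roi=np.zeros(V.shape,bool); roi[200:242,335:500]=1
    P=[]
    for c,s in blobs((V<th)&roi,60):
        x=s[0]+(s[2]-1)/2; y=s[1]+(s[3]-1)/2; P.append(ray(cal,[x,y],.016)[0]); print(th,c.round(1),s)
    P=np.array(sorted(P,key=lambda w:-w[1]))
    if len(P)==4: print(P.round(4),np.linalg.norm(np.diff(P,axis=0),axis=1),frame(P))
o=cv2.resize(im[170:250,330:510],None,fx=4,fy=4,interpolation=cv2.INTER_NEAREST)
cv2.imwrite("pics/c2.png",np.clip(o[:,:,::-1]*1.6,0,255))
E
```

```text
[[0.5138 0.3595 0.124 ]
 [0.5043 0.2789 0.124 ]
 [0.497  0.1995 0.124 ]
 [0.4882 0.1212 0.124 ]] [0.0812009  0.07976512 0.07874167] (array([0.50083153, 0.23978034, 0.124     ]), np.float64(-0.10704794088815062))
30 [399.9 219.9] [385 205  31  30 567]
30 [436.4 219.3] [422 205  30  29 565]
30 [472.4 218.9] [458 204  31  30 553]
30 [363.6 220.4] [349 206  30  30 578]
[[ 0.5574 -0.1188  0.016 ]
 [ 0.5575 -0.1986  0.016 ]
 [ 0.5564 -0.2785  0.016 ]
 [ 0.5554 -0.3584  0.016 ]] [0.07977399 0.07985224 0.07996792] (array([ 0.55668406, -0.23858761,  0.016     ]), np.float64(-0.00846827828451624))
38 [400.1 219.8] [385 205  31  30 601]
38 [436.4 219.3] [421 205  32  30 592]
38 [472.6 218.8] [458 204  31  30 584]
38 [363.6 220.4] [349 206  30  30 604]
[[ 0.5574 -0.1188  0.016 ]
 [ 0.5575 -0.1986  0.016 ]
 [ 0.5553 -0.2784  0.016 ]
 [ 0.5554 -0.3584  0.016 ]] [0.07977399 0.07980969 0.08002581] (array([ 0.55640743, -0.23857144,  0.016     ]), np.float64(-0.00846827828451624))
46 [363.8 220.3] [349 205  31  31 633]
46 [400.1 219.7] [384 205  33  30 634]
46 [436.5 219.3] [421 204  32  31 619]
46 [472.5 218.7] [457 204  32  30 608]
[[ 0.5585 -0.12    0.016 ]
 [ 0.5575 -0.1986  0.016 ]
 [ 0.5564 -0.2785  0.016 ]
 [ 0.5554 -0.3573  0.016 ]] [0.0786457  0.07985224 0.07887252] (array([ 0.55696039, -0.23859754,  0.016     ]), np.float64(-0.012955496316972237))[ WARN:0@0.351] global loadsave.cpp:1063 imwrite_ Unsupported depth image for selected encoder is fallbacked to CV_8U.
```

View pics/c2.png

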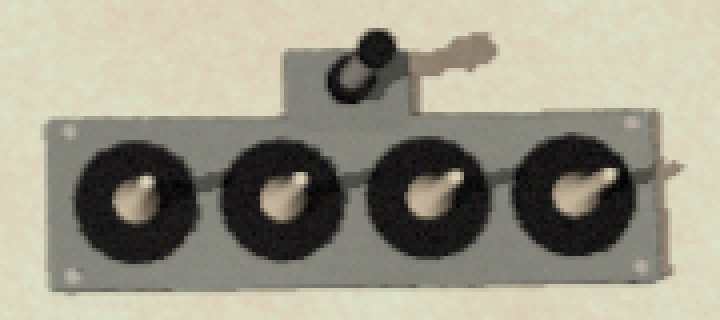

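The stand fits well: pins 80 mm apart, centre (0.557,-0.239), yaw -0.01. The rack's centre is (0.501,0.240), yaw -0.107. I'll carry the cones right-to-left (blue first) so that none passes over another. First I move over to the blue cone.

Request:
drive_tool --steps "0 0.028 0.032 0 0 0 0.07;0 0.028 0.032 0 0 0 0.07;0 0.028 0.032 0 0 0 0.07;0 0.028 0.032 0 0 0 0.07;0 0.028 0.032 0 0 0 0.07;0 0.028 0.032 0 0 0 0.07;0 0.028 0.032 0 0 0 0.07;0 0.028 0.032 0 0 0 0.07"

```text
time_s: 0.9
tcp_pos: [0.4179, -0.3631, 0.2311]
ee_rot: [-0.0, 0.908, 0.419, -0.0]
wrist_force: [0.8, 0.1, -0.1]
finger_gap: 0.0852
grip_force: 0.0
```

Request:
drive_tool --steps "0 0.01 0.042 0 0 0 0.075;0 0.01 0.042 0 0 0 0.075;0 0.01 0.042 0 0 0 0.075;0 0.01 0.042 0 0 0 0.075;0 0.01 0.042 0 0 0 0.075;0 0.01 0.042 0 0 0 0.075;0 0.01 0.042 0 0 0 0.075;0 0.01 0.042 0 0 0 0.075"

```text
time_s: 1.7
tcp_pos: [0.4971, -0.0271, 0.2312]
ee_rot: [0.0, 0.744, 0.669, -0.0]
wrist_force: [1.9, 0.0, -0.3]
finger_gap: 0.0856
grip_force: 0.0
```

Request:
drive_tool --steps "0 -0.001 0.021 0 0 0 0;0 -0.001 0.021 0 0 0 0;0 -0.001 0.021 0 0 0 0;0 -0.001 0.021 0 0 0 0;0 -0.001 0.021 0 0 0 0;0 -0.001 0.021 0 0 0 0;0 -0.002 0.020 0 0 0 0;0 0 0 0 0 0 0"

```text
time_s: 2.5
tcp_pos: [0.4884, 0.1202, 0.2312]
ee_rot: [-0.001, 0.743, 0.669, 0.0]
wrist_force: [0.8, -0.3, -0.7]
finger_gap: 0.0854
grip_force: 0.0
```

```bash
python3 - <<'E'
from h import *
from rig import sensors,vision
print(sensors.sense()["tcp_pos"]); cal=vision.calibration("wrist"); im=vision.capture("wrist"); cv2.imwrite("pics/w1.png",im[:,:,::-1]); print(cal)
np.save("pics/w1.npy",im)
E
```

```text
[0.48838134 0.12021638 0.23123085]
{'intrinsics': array([[406.09620014,   0.        , 323.26798721],
       [  0.        , 406.09620014, 236.56210701],
       [  0.        ,   0.        ,   1.        ]]), 'origin': array([0.49610181, 0.19384602, 0.37452282]), 'orientation': array([ 0.98743943, -0.14906436,  0.00788803, -0.05177816])}
```

View pics/w1.png

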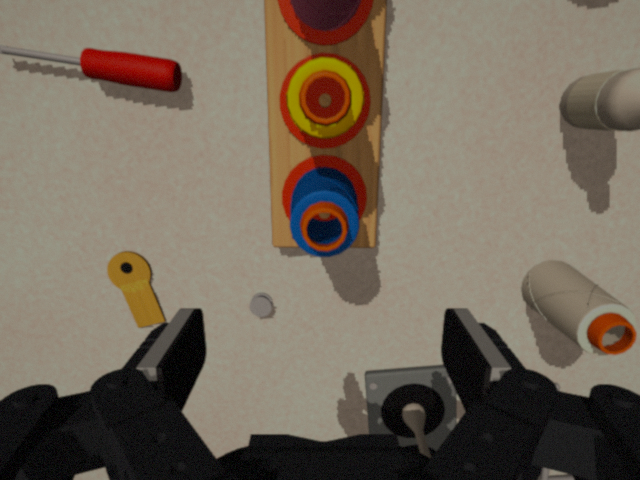

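The wrist view shows the blue tube end at (325,228), the yellow one at (325,98), and the fingers astride the row. I'll check these against the top camera's positions.

```bash
python3 - <<'E'
from h import *
from rig import vision
cal=vision.calibration("wrist"); print(ray(cal,[(325,228),(325,98)],.124).round(4), ray(cal,[(412,409)],.016).round(4))
E
```

```text
[[0.49   0.1204 0.124 ]
 [0.4983 0.1989 0.124 ]] [[ 0.5581 -0.1195  0.016 ]]
```

The two views agree within 2 mm. I'll descend and grip.

Request:
drive_tool --steps "0 0.001 0 -0.033 0 0 0;0 0 0 -0.033 0 0 0;0 0 0 -0.033 0 0 0;0 0 0 -0.033 0 0 0;0 0 0 -0.02 0 0 0;0 0 0 -0.013 0 0 0;1 0 0 0 0 0 0;1 0 0 0 0 0 0"

```text
time_s: 3.35
tcp_pos: [0.4907, 0.1171, 0.0668]
ee_rot: [0.0, 0.745, 0.667, 0.0]
wrist_force: [0.6, -0.5, 1.3]
finger_gap: 0.0592
grip_force: 0.0
```

Request:
drive_tool --steps "1 0 0 0 0 0 0;1 0 0 0 0 0 0;1 0 0 0 0 0 0;1 0 0 0 0 0 0;1 0 0 0.02 0 0 0;1 0 0 0.025 0 0 0;1 0 0 0.025 0 0 0;1 0 0 0.02 0 0 0"

```text
time_s: 4.15
tcp_pos: [0.4907, 0.1175, 0.1584]
ee_rot: [0.001, 0.745, 0.668, 0.001]
wrist_force: [0.7, 0.2, -1.1]
finger_gap: 0.0482
grip_force: 66.9
```

Request:
drive_tool --steps "1 0.005 -0.02 0 0 0 0.012;1 0.005 -0.035 0 0 0 0.012;1 0.005 -0.04 0 0 0 0.012;1 0.005 -0.04 0 0 0 0.012;1 0.005 -0.04 0 0 0 0.012;1 0.005 -0.04 0 0 0 0.012;1 0.005 -0.04 0 0 0 0.012;1 0.005 -0.04 0 0 0 0.012"

```text
time_s: 4.95
tcp_pos: [0.5303, -0.1796, 0.1571]
ee_rot: [0.001, 0.712, 0.703, 0.0]
wrist_force: [0.9, 1.0, -0.8]
finger_gap: 0.0483
grip_force: 67.0
```

Request:
drive_tool --steps "1 0.005 -0.04 0 0 0 0;1 0.005 -0.04 0 0 0 0;1 0.005 -0.037 0 0 0 0;1 0.005 -0.03 0 0 0 0;1 0.004 -0.02 0 0 0 0;1 0.001 -0.012 0 0 0 0;1 0 -0.005 0 0 0 0;1 0 0 0 0 0 0"

```text
time_s: 5.75
tcp_pos: [0.555, -0.3614, 0.1564]
ee_rot: [-0.0, 0.712, 0.702, 0.0]
wrist_force: [-0.5, -0.4, -1.7]
finger_gap: 0.0485
grip_force: 67.0
```

```bash
python3 - <<'E'
from h import *
from rig import sensors,vision
print(sensors.sense()["tcp_pos"]); cal=vision.calibration("wrist"); print(cal["origin"]);im=vision.capture("wrist"); cv2.imwrite("pics/w2.png",im[:,:,::-1])
E
```

```text
[ 0.55495816 -0.36144122  0.15637719]
[ 0.55577936 -0.28727712  0.29960117]
```

View pics/w2.png

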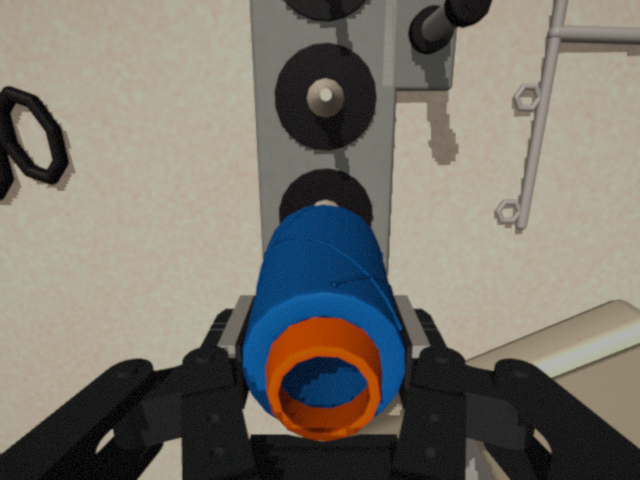

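The cone hangs straight in the grip, with its tube end near (325,378). The next pin's tip is at (326,97). I'll check the offset of the cone from pin 4.

```bash
python3 - <<'E'
from h import *
from rig import vision
cal=vision.calibration("wrist"); print(ray(cal,[(325,378)],.2136).round(4), "pin3",ray(cal,[(326,97)],.078).round(4),"seat3",ray(cal,[(326,100)],.016).round(4))
E
```

```text
[[ 0.5556 -0.3499  0.2136]] pin3 [[ 0.5575 -0.2796  0.078 ]] seat3 [[ 0.5579 -0.2796  0.016 ]]
```

The bore's rim is a few mm left of nominal, well within the ±8 mm fit. I'll shift 2 mm and lower.

Request:
drive_tool --steps "1 0.001 -0.002 -0.015 0 0 0;1 0 0 -0.02 0 0 0;1 0 0 -0.02 0 0 0;1 0 0 -0.015 0 0 0;1 0 0 -0.01 0 0 0;1 0 0 -0.007 0 0 0;1 0 0 -0.005 0 0 0;1 0 0 0 0 0 0"

```text
time_s: 6.6
tcp_pos: [0.5561, -0.3635, 0.0639]
ee_rot: [-0.0, 0.712, 0.702, -0.0]
wrist_force: [0.0, 0.1, -1.6]
finger_gap: 0.0478
grip_force: 67.0
```

Request:
drive_tool --steps "1 0 0 -0.002 0 0 0;1 0 0 -0.002 0 0 0;1 0 0 0 0 0 0;0 0 0 0 0 0 0;0 0 0 0 0 0 0;0 0 0 0 0 0 0;0 0 0 0.01 0 0 0;0 0 0 0.02 0 0 0"

```text
time_s: 7.4
tcp_pos: [0.5552, -0.3631, 0.0897]
ee_rot: [-0.001, 0.712, 0.703, -0.0]
wrist_force: [0.6, -0.3, 0.8]
finger_gap: 0.0854
grip_force: 0.0
```

Request:
drive_tool --steps "0 -0.003 0.01 0.03 0 0 -0.012;0 -0.005 0.02 0.035 0 0 -0.012;0 -0.005 0.035 0.035 0 0 -0.012;0 -0.005 0.045 0.01 0 0 -0.012;0 -0.005 0.048 0 0 0 -0.012;0 -0.005 0.048 0 0 0 -0.012;0 -0.005 0.048 0 0 0 -0.012;0 -0.005 0.048 0 0 0 -0.012"

```text
time_s: 8.2
tcp_pos: [0.518, -0.0598, 0.2015]
ee_rot: [0.001, 0.745, 0.667, 0.0]
wrist_force: [-0.1, -0.4, 0.3]
finger_gap: 0.0855
grip_force: 0.0
```

```bash
python3 - <<'E'
from h import *
from rig import sensors,vision
print(sensors.sense()["tcp_pos"]); im=vision.capture("top"); cv2.imwrite("pics/t2.png",im[:,:,::-1])
E
```

```text
[ 0.5179688  -0.05984617  0.20148022]
```

View pics/t2.png

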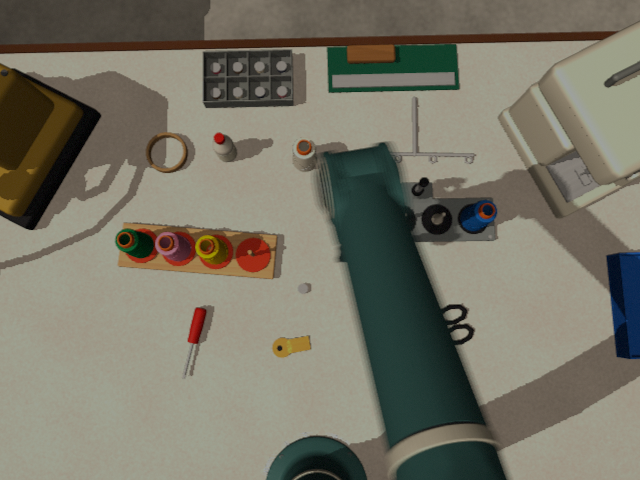

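Blue stands on the right-hand pin, its tube end near (486.5,210). I'll check that number and move to yellow.

```bash
python3 - <<'E'
from h import *
from rig import vision
im=cv2.imread("pics/t2.png")[:,:,::-1];h=cv2.cvtColor(np.ascontiguousarray(im),cv2.COLOR_RGB2HSV).astype(int)
m=(h[...,0]<=12)&(h[...,1]>120)&(h[...,2]>60); m[:,:440]=0;m[:190]=0;m[240:]=0
for c,s in blobs(m,15):
    print(c,s,ray(vision.calibration("top"),[s[0]+(s[2]-1)/2,s[1]+(s[3]-1)/2],.115).round(4))
E
```

```text
[485.83333333 211.37254902] [479 203  16  16 102] [[ 0.554  -0.3552  0.115 ]]
```

Request:
drive_tool --steps "0 -0.003 0.045 0 0 0 0;0 -0.003 0.045 0 0 0 0;0 -0.003 0.045 0 0 0 0;0 -0.003 0.045 0 0 0 0;0 -0.003 0.04 0 0 0 0;0 -0.003 0.025 0 0 0 0;0 -0.002 0.015 0 0 0 0;0 0 0 0 0 0 0"

```text
time_s: 9.05
tcp_pos: [0.4976, 0.2011, 0.2012]
ee_rot: [-0.0, 0.743, 0.669, 0.001]
wrist_force: [0.5, -0.1, -0.4]
finger_gap: 0.0853
grip_force: 0.0
```

Blue is within about 4 mm of its pin. Now down onto yellow and grip.

Request:
drive_tool --steps "0 0 0 -0.03 0 0 0;0 0 0 -0.03 0 0 0;0 0 0 -0.03 0 0 0;0 0 0 -0.025 0 0 0;0 0 0 -0.015 0 0 0;0 0 0 -0.005 0 0 0;1 0 0 0 0 0 0;1 0 0 0 0 0 0"

```text
time_s: 9.85
tcp_pos: [0.499, 0.1985, 0.0664]
ee_rot: [0.0, 0.745, 0.667, 0.001]
wrist_force: [0.2, -0.4, 0.5]
finger_gap: 0.0591
grip_force: 0.0
```

Request:
drive_tool --steps "1 0 0 0 0 0 0;1 0 0 0 0 0 0;1 0 0 0 0 0 0;1 0 0 0 0 0 0;1 0 0 0.02 0 0 0;1 0 0 0.025 0 0 0;1 0 0 0.025 0 0 0;1 0 0 0.02 0 0 0"

```text
time_s: 10.65
tcp_pos: [0.4987, 0.1986, 0.1575]
ee_rot: [0.001, 0.745, 0.668, 0.001]
wrist_force: [0.0, -0.8, -1.4]
finger_gap: 0.0477
grip_force: 63.4
```

Request:
drive_tool --steps "1 0.005 -0.02 0 0 0 0.012;1 0.005 -0.035 0 0 0 0.012;1 0.005 -0.04 0 0 0 0.012;1 0.005 -0.04 0 0 0 0.012;1 0.005 -0.04 0 0 0 0.012;1 0.005 -0.04 0 0 0 0.012;1 0.005 -0.04 0 0 0 0.012;1 0.005 -0.04 0 0 0 0.012"

```text
time_s: 11.45
tcp_pos: [0.5384, -0.0984, 0.1562]
ee_rot: [0.001, 0.712, 0.703, 0.0]
wrist_force: [1.0, -0.0, -2.1]
finger_gap: 0.0479
grip_force: 63.4
```

Request:
drive_tool --steps "1 0.005 -0.04 0 0 0 0;1 0.005 -0.04 0 0 0 0;1 0.004 -0.037 0 0 0 0;1 0.003 -0.03 0 0 0 0;1 0.001 -0.02 0 0 0 0;1 0 -0.012 0 0 0 0;1 0 -0.006 0 0 0 0;1 0 0 0 0 0 0"

```text
time_s: 12.25
tcp_pos: [0.5561, -0.2817, 0.1555]
ee_rot: [0.0, 0.712, 0.702, 0.0]
wrist_force: [-0.0, 0.3, -1.6]
finger_gap: 0.048
grip_force: 63.4
```

Request:
drive_tool --steps "1 0.001 0 -0.015 0 0 0;1 0 0 -0.02 0 0 0;1 0 0 -0.02 0 0 0;1 0 0 -0.015 0 0 0;1 0 0 -0.01 0 0 0;1 0 0 -0.007 0 0 0;1 0 0 -0.004 0 0 0;1 0 0 0 0 0 0"

```text
time_s: 13.05
tcp_pos: [0.5572, -0.2815, 0.0641]
ee_rot: [-0.0, 0.712, 0.703, -0.0]
wrist_force: [0.6, 0.1, -1.1]
finger_gap: 0.0478
grip_force: 63.4
```

Request:
drive_tool --steps "1 0 0 -0.002 0 0 0;1 0 0 -0.002 0 0 0;1 0 0 0 0 0 0;0 0 0 0 0 0 0;0 0 0 0 0 0 0;0 0 0 0 0 0 0;0 0 0 0.01 0 0 0;0 0 0 0.02 0 0 0"

```text
time_s: 13.85
tcp_pos: [0.5562, -0.2812, 0.0898]
ee_rot: [-0.001, 0.712, 0.703, -0.0]
wrist_force: [0.5, -0.5, 0.3]
finger_gap: 0.0853
grip_force: 0.0
```

Request:
drive_tool --steps "0 -0.003 0.01 0.03 0 0 -0.012;0 -0.005 0.02 0.035 0 0 -0.012;0 -0.005 0.035 0.035 0 0 -0.012;0 -0.005 0.045 0.01 0 0 -0.012;0 -0.005 0.048 0 0 0 -0.012;0 -0.005 0.048 0 0 0 -0.012;0 -0.005 0.048 0 0 0 -0.012;0 -0.005 0.048 0 0 0 -0.012"

```text
time_s: 14.65
tcp_pos: [0.5189, 0.0222, 0.2015]
ee_rot: [0.001, 0.745, 0.667, 0.0]
wrist_force: [0.8, -0.1, 0.2]
finger_gap: 0.0854
grip_force: 0.0
```

Request:
drive_tool --steps "0 -0.002 0.045 0 0 0 0;0 -0.002 0.045 0 0 0 0;0 -0.002 0.045 0 0 0 0;0 -0.002 0.045 0 0 0 0;0 -0.002 0.04 0 0 0 0;0 -0.002 0.025 0 0 0 0;0 -0.002 0.014 0 0 0 0;0 0 0 0 0 0 0"

```text
time_s: 15.45
tcp_pos: [0.5044, 0.2813, 0.2009]
ee_rot: [-0.0, 0.744, 0.669, 0.0]
wrist_force: [0.6, -0.6, -0.6]
finger_gap: 0.0853
grip_force: 0.0
```

```bash
python3 - <<'E'
from h import *
from rig import vision
cal=vision.calibration("wrist");im=vision.capture("wrist"); cv2.imwrite("pics/w3.png",im[:,:,::-1])
h=cv2.cvtColor(im,cv2.COLOR_RGB2HSV).astype(int); ct=vision.calibration("top")
t=vision.capture("top"); ht=cv2.cvtColor(t,cv2.COLOR_RGB2HSV).astype(int)
m=(ht[...,0]<=12)&(ht[...,1]>120)&(ht[...,2]>60); m[:,:420]=0;m[:190]=0;m[240:]=0
for c,s in blobs(m,15): print(c,s,ray(ct,[s[0]+(s[2]-1)/2,s[1]+(s[3]-1)/2],.115).round(4))
m=(h[...,0]<=12)&(h[...,1]>120)&(h[...,2]>60)
for c,s in blobs(m,100): print("w",c,s,ray(cal,[s[0]+(s[2]-1)/2,s[1]+(s[3]-1)/2],.124).round(4))
E
```

```text
[485.68695652 210.9826087 ] [479 203  16  16 115] [[ 0.554  -0.3552  0.115 ]]
[444.73214286 214.16071429] [440 206  14  13  56] [[ 0.5531 -0.2751  0.115 ]]
w [323.34949215 109.81024931] [ 277   49  100  106 2166] [[0.5144 0.3594 0.124 ]]
w [328.3414087  100.32660386] [ 299   71   59   60 2229] [[0.5152 0.3598 0.124 ]]
w [326.12283384 186.59327217] [ 280  160   93   73 1962] [[0.509  0.3103 0.124 ]]
w [327.00648298 240.30875203] [ 300  216   54   56 1234] [[0.5064 0.2829 0.124 ]]
w [325.58172192 299.946593  ] [ 282  247   87   90 4344] [[0.5025 0.2532 0.124 ]]
w [140.46985962 266.23492981] [  94  249   93   37 2422] [[0.3973 0.2801 0.124 ]]
w [324.94252874 374.11752287] [ 285  340   81   71 4263] [[0.4964 0.1957 0.124 ]]
```

View pics/w3.png

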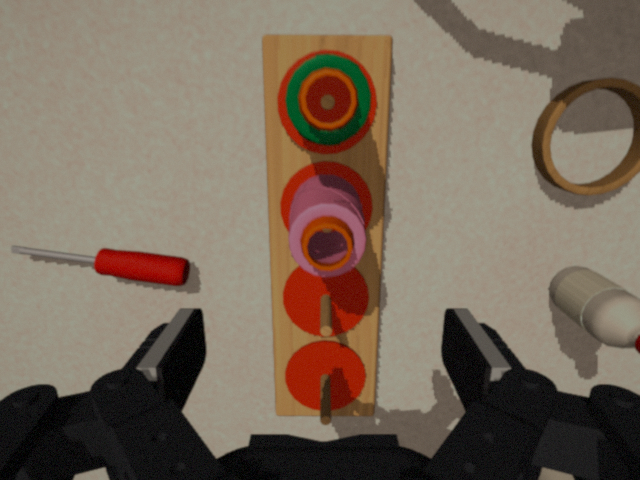

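The wrist view shows pink's tube end at (327,243), green's at (328,101), and the two emptied discs. Pink is about where I expected it. Descend and grip.

Request:
drive_tool --steps "0 0.001 0.001 -0.03 0 0 0;0 0 0.001 -0.03 0 0 0;0 0 0 -0.03 0 0 0;0 0 0 -0.025 0 0 0;0 0 0 -0.015 0 0 0;0 0 0 -0.005 0 0 0;1 0 0 0 0 0 0;1 0 0 0 0 0 0"

```text
time_s: 16.35
tcp_pos: [0.507, 0.2815, 0.0664]
ee_rot: [0.0, 0.745, 0.667, 0.001]
wrist_force: [-0.5, -0.2, -0.2]
finger_gap: 0.0589
grip_force: 0.0
```

Request:
drive_tool --steps "1 0 0 0 0 0 0;1 0 0 0 0 0 0;1 0 0 0 0 0 0;1 0 0 0 0 0 0;1 0 0 0.02 0 0 0;1 0 0 0.025 0 0 0;1 0 0 0.025 0 0 0;1 0 0 0.02 0 0 0"

```text
time_s: 17.15
tcp_pos: [0.5066, 0.2818, 0.1577]
ee_rot: [0.0, 0.745, 0.668, 0.001]
wrist_force: [0.3, 0.6, -1.1]
finger_gap: 0.0484
grip_force: 62.4
```

Request:
drive_tool --steps "1 0.005 -0.02 0 0 0 0.012;1 0.005 -0.035 0 0 0 0.012;1 0.005 -0.04 0 0 0 0.012;1 0.005 -0.04 0 0 0 0.012;1 0.005 -0.04 0 0 0 0.012;1 0.005 -0.04 0 0 0 0.012;1 0.005 -0.04 0 0 0 0.012;1 0.005 -0.04 0 0 0 0.012"

```text
time_s: 17.95
tcp_pos: [0.5465, -0.0153, 0.1564]
ee_rot: [0.001, 0.711, 0.703, 0.0]
wrist_force: [0.5, 0.5, -1.8]
finger_gap: 0.048
grip_force: 62.4
```

Request:
drive_tool --steps "1 0.004 -0.04 0 0 0 0;1 0.003 -0.04 0 0 0 0;1 0.003 -0.037 0 0 0 0;1 0.001 -0.03 0 0 0 0;1 0.001 -0.02 0 0 0 0;1 0 -0.012 0 0 0 0;1 0 -0.007 0 0 0 0;1 0 0 0 0 0 0"

```text
time_s: 18.75
tcp_pos: [0.5582, -0.1998, 0.1556]
ee_rot: [0.0, 0.712, 0.702, 0.0]
wrist_force: [-0.6, 0.3, -0.3]
finger_gap: 0.0484
grip_force: 62.4
```

Request:
drive_tool --steps "1 0 0 -0.015 0 0 0;1 0 0 -0.02 0 0 0;1 0 0 -0.02 0 0 0;1 0 0 -0.015 0 0 0;1 0 0 -0.01 0 0 0;1 0 0 -0.007 0 0 0;1 0 0 -0.004 0 0 0;1 0 0 0 0 0 0"

```text
time_s: 19.55
tcp_pos: [0.5582, -0.1995, 0.0641]
ee_rot: [-0.0, 0.712, 0.703, -0.0]
wrist_force: [-0.2, -0.0, -0.8]
finger_gap: 0.0485
grip_force: 62.4
```

Request:
drive_tool --steps "1 0 -0.002 -0.002 0 0 0;1 0 0 -0.002 0 0 0;1 0 0 0 0 0 0;0 0 0 0 0 0 0;0 0 0 0 0 0 0;0 0 0 0 0 0 0;0 0 0 0.01 0 0 0;0 0 0 0.02 0 0 0"

```text
time_s: 20.35
tcp_pos: [0.5572, -0.2013, 0.0899]
ee_rot: [-0.001, 0.712, 0.703, -0.001]
wrist_force: [-0.3, -0.8, -0.1]
finger_gap: 0.0851
grip_force: 0.0
```

Request:
drive_tool --steps "0 -0.003 0.01 0.03 0 0 -0.012;0 -0.005 0.02 0.035 0 0 -0.012;0 -0.005 0.035 0.035 0 0 -0.012;0 -0.005 0.045 0.01 0 0 -0.012;0 -0.005 0.048 0 0 0 -0.012;0 -0.005 0.048 0 0 0 -0.012;0 -0.005 0.048 0 0 0 -0.012;0 -0.005 0.048 0 0 0 -0.012"

```text
time_s: 21.15
tcp_pos: [0.5199, 0.1022, 0.2014]
ee_rot: [0.001, 0.745, 0.667, 0.0]
wrist_force: [1.3, -0.8, 0.7]
finger_gap: 0.0854
grip_force: 0.0
```

Request:
drive_tool --steps "0 -0.001 0.045 0 0 0 0;0 -0.001 0.045 0 0 0 0;0 -0.001 0.045 0 0 0 0;0 -0.001 0.045 0 0 0 0;0 -0.001 0.04 0 0 0 0;0 0 0.022 0 0 0 0;0 0 0.014 0 0 0 0;0 0 0 0 0 0 0"

```text
time_s: 21.95
tcp_pos: [0.5145, 0.3582, 0.2008]
ee_rot: [-0.0, 0.744, 0.668, 0.0]
wrist_force: [-0.1, -0.8, -0.6]
finger_gap: 0.0854
grip_force: 0.0
```

Green is at (0.5145,0.3600). Descend, grip and carry.

Request:
drive_tool --steps "0 0 0.002 -0.03 0 0 0;0 0 0.002 -0.03 0 0 0;0 0 0 -0.03 0 0 0;0 0 0 -0.025 0 0 0;0 0 0 -0.015 0 0 0;0 0 0 -0.005 0 0 0;1 0 0 0 0 0 0;1 0 0 0 0 0 0"

```text
time_s: 22.75
tcp_pos: [0.516, 0.3607, 0.0666]
ee_rot: [0.0, 0.745, 0.667, 0.001]
wrist_force: [0.7, 0.5, 1.0]
finger_gap: 0.059
grip_force: 0.0
```

Request:
drive_tool --steps "1 0 0 0 0 0 0;1 0 0 0 0 0 0;1 0 0 0 0 0 0;1 0 0 0 0 0 0;1 0 0 0.02 0 0 0;1 0 0 0.025 0 0 0;1 0 0 0.025 0 0 0;1 0 0 0.02 0 0 0"

```text
time_s: 23.55
tcp_pos: [0.5155, 0.3609, 0.1576]
ee_rot: [0.0, 0.745, 0.668, 0.001]
wrist_force: [-0.5, -0.1, -0.3]
finger_gap: 0.0484
grip_force: 62.2
```

Request:
drive_tool --steps "1 0.005 -0.02 0 0 0 0.012;1 0.005 -0.035 0 0 0 0.012;1 0.005 -0.04 0 0 0 0.012;1 0.005 -0.04 0 0 0 0.012;1 0.005 -0.04 0 0 0 0.012;1 0.005 -0.04 0 0 0 0.012;1 0.005 -0.04 0 0 0 0.012;1 0.005 -0.04 0 0 0 0.012"

```text
time_s: 24.35
tcp_pos: [0.5554, 0.0637, 0.1562]
ee_rot: [0.001, 0.711, 0.703, 0.0]
wrist_force: [-0.0, -0.2, 0.1]
finger_gap: 0.0488
grip_force: 62.2
```

Request:
drive_tool --steps "1 0.001 -0.04 0 0 0 0;1 0.001 -0.04 0 0 0 0;1 0.001 -0.037 0 0 0 0;1 0 -0.03 0 0 0 0;1 0 -0.02 0 0 0 0;1 0 -0.012 0 0 0 0;1 0 -0.008 0 0 0 0;1 0 0 0 0 0 0"

```text
time_s: 25.15
tcp_pos: [0.5583, -0.122, 0.1555]
ee_rot: [0.0, 0.712, 0.702, 0.0]
wrist_force: [-0.1, 0.1, -1.0]
finger_gap: 0.049
grip_force: 62.2
```

Request:
drive_tool --steps "1 0 0 -0.015 0 0 0;1 0 0 -0.02 0 0 0;1 0 0 -0.02 0 0 0;1 0 0 -0.015 0 0 0;1 0 0 -0.01 0 0 0;1 0 0 -0.007 0 0 0;1 0 0 -0.004 0 0 0;1 0 0 0 0 0 0"

```text
time_s: 25.95
tcp_pos: [0.5582, -0.1215, 0.0641]
ee_rot: [-0.0, 0.712, 0.703, -0.0]
wrist_force: [-0.0, -0.1, -1.4]
finger_gap: 0.0485
grip_force: 62.2
```

Request:
drive_tool --steps "1 0 0 -0.002 0 0 0;1 0 0 -0.002 0 0 0;1 0 0 0 0 0 0;0 0 0 0 0 0 0;0 0 0 0 0 0 0;0 0 0 0 0 0 0;0 0 0 0.01 0 0 0;0 0 0 0.02 0 0 0"

```text
time_s: 26.75
tcp_pos: [0.5571, -0.1214, 0.0899]
ee_rot: [-0.001, 0.712, 0.703, -0.001]
wrist_force: [-0.0, 0.7, -0.3]
finger_gap: 0.085
grip_force: 0.0
```

Request:
drive_tool --steps "0 -0.003 0.01 0.03 0 0 -0.012;0 -0.005 0.02 0.035 0 0 -0.012;0 -0.005 0.035 0.035 0 0 -0.012;0 -0.005 0.045 0.01 0 0 -0.012;0 -0.005 0.048 0 0 0 -0.012;0 -0.005 0.048 0 0 0 -0.012;0 -0.005 0.048 0 0 0 -0.012;0 0 0.02 0 0 0 0"

```text
time_s: 27.55
tcp_pos: [0.5236, 0.1581, 0.2018]
ee_rot: [-0.0, 0.738, 0.674, 0.001]
wrist_force: [1.2, -0.3, -0.1]
finger_gap: 0.0851
grip_force: 0.0
```

```bash
python3 - <<'E'
from h import *
from rig import vision
ct=vision.calibration("top")
t=vision.capture("top"); ht=cv2.cvtColor(t,cv2.COLOR_RGB2HSV).astype(int)
m=(ht[...,0]<=12)&(ht[...,1]>120)&(ht[...,2]>60); m[:,:335]=0;m[:190]=0;m[240:]=0
for c,s in blobs(m,15): print(c,s,ray(ct,[s[0]+(s[2]-1)/2,s[1]+(s[3]-1)/2],.115).round(4))
s=vision.capture("side"); o=np.hstack([cv2.resize(t[150:270,320:520],None,fx=2,fy=2),cv2.resize(s[110:230,230:430],None,fx=2,fy=2)])
cv2.imwrite("pics/end.png",o[:,:,::-1])
E
```

```text
[486.00952381 211.18095238] [479 203  16  16 105] [[ 0.554  -0.3552  0.115 ]]
[368.44444444 213.62222222] [362 205  15  16  90] [[ 0.5562 -0.1205  0.115 ]]
[408.41322314 212.02479339] [401 204  16  16 121] [[ 0.5561 -0.1993  0.115 ]]
[446.12820513 212.16666667] [439 204  16  15  78] [[ 0.5551 -0.2752  0.115 ]]
```

View pics/end.png

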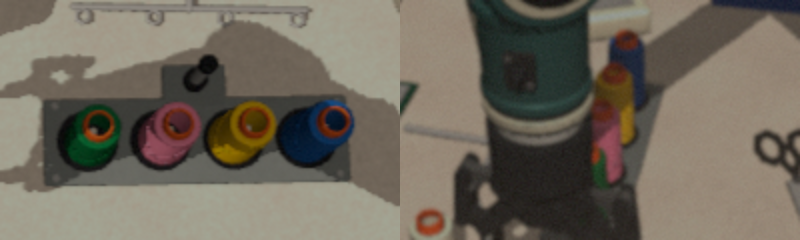

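All four cones stand upright in the right order, with tube ends within about 4 mm of their pins. The arm is clear of everything, so I'm handing in.

```bash
python3 -c "
from rig import workorder; print(workorder.close_job())"
```

```text
the job is handed in; nothing more can be done
None
```

I moved all four cones to the stand in the same left-to-right order (green, pink, yellow, blue) and handed the job in at about 28 s. In the last top picture they stood upright within about 4 mm of their pins, but the hand-in returned no verdict.

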